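Sample bottles from field carrier to bench rack, in reverse order

TASK

Unload the four sample containers from the pink foam carrier into the grey bench rack, one to a bay, in reverse order: the one beside the carrier's black knob goes to the bay farthest from the rack's drain spout, the next one to the next bay, and so on, so that the one farthest from the knob ends beside the spout. The containers are full, so keep them upright all the time and set each one down gently, standing on the floor of its bay, not dropped.

Things in the scene. Friction and masses are not known exactly. Their poses are not given: they have to be found in the camera images.
- carrier: Pink foam carrier, fixed to the bench: a low open tray 74 mm wide (its x) and 272 mm long (its y), 26 mm high, with 4 pockets in one row along its y at y = -99, -33, +33, +99 mm, pitch 66 mm; foam walls 8 mm thick, pockets 58 x 58 mm, floor at 10 mm. A black upright knob (28 mm across, 34 mm high) stands at its +y end, next to the pocket at +99 mm. Origin: centre of the underside, z up.
- rack: Grey bench rack, fixed to the bench: a low open tray 70 mm wide (its x) and 268 mm long (its y), 26 mm high, with 4 empty bays in one row along its y at y = -99, -33, +33, +99 mm, pitch 66 mm; walls 4 mm thick, bays 62 x 62 mm, floor at 6 mm. A short open drain spout (34 mm wide, 30 mm long, 13 mm high) sticks out of its +y end, next to the bay at +99 mm. Origin: centre of the underside, z up.
- slim: The slim bottle: off-white plastic, upright, loose. Round body 32 mm across, sloping in above 78 mm; white ribbed screw cap 26 mm across from 86 mm to the top at 110 mm. Weighs roughly 60 to 130 g. Starts in one of the carrier's pockets, its foot 13 mm above the bench. Origin: centre of its underside, z up along the bottle.
- round: The broad round bottle: off-white plastic, upright, loose. Round body 42 mm across with shoulders sloping in from 56 to 74 mm; white ribbed screw cap 32 mm across from 74 mm to the top at 98 mm. Weighs roughly 60 to 130 g. Starts in one of the carrier's pockets, its foot 13 mm above the bench. Origin: centre of its underside, z up along the bottle.
- square: The square bottle: off-white plastic, upright, loose. Body 36 x 36 mm square in plan and 64 mm high, sides along its own x and y; white ribbed screw cap 28 mm across from 72 mm to the top at 96 mm. Weighs roughly 60 to 130 g. Starts in one of the carrier's pockets, its foot 13 mm above the bench. Origin: centre of its underside, z up along the bottle.
- jar: The wide-lidded jar: off-white plastic, upright, loose. Round body 40 mm across; white ribbed lid 44 mm across (wider than the body) from 62 mm to the top at 86 mm. Weighs roughly 60 to 130 g. Starts in one of the carrier's pockets, its foot 13 mm above the bench. Origin: centre of its underside, z up along the bottle.
- liner_slim: Flat black rubber liner disc, 54 mm across and 3 mm thick, fixed on the floor of the carrier pocket in which the slim bottle stands at the start (it shows as a dark rim around the foot). It stays there and so marks that starting pocket. Origin: centre of its underside, z up.
- liner_round: Flat black rubber liner disc, 54 mm across and 3 mm thick, fixed on the floor of the carrier pocket in which the round bottle stands at the start (it shows as a dark rim around the foot). It stays there and so marks that starting pocket. Origin: centre of its underside, z up.
- liner_square: Flat black rubber liner disc, 54 mm across and 3 mm thick, fixed on the floor of the carrier pocket in which the square bottle stands at the start (it shows as a dark rim around the foot). It stays there and so marks that starting pocket. Origin: centre of its underside, z up.
- liner_jar: Flat black rubber liner disc, 54 mm across and 3 mm thick, fixed on the floor of the carrier pocket in which the jar stands at the start (it shows as a dark rim around the foot). It stays there and so marks that starting pocket. Origin: centre of its underside, z up.

How it is judged:
By the outcome, as a careful person would: the job done as asked, in the order asked, and still so for the second after the job is handed in, with the robot touching nothing.
It also fails if it takes over 102 s, if anything falls off the work surface, if the arm or the gripper's body presses on something with over 40 N, if the wrist force passes 120 N, or if a joint passes its speed limit or range.

ROBOT

A 6-joint arm with a two-finger parallel gripper is mounted at the origin on the work surface. World frame = base frame: x ahead of the robot, y to its left, z up, the work surface at z = 0. Lengths are in m, angles in rad, forces in N, time in s.
With the tool pointing down it reaches from about 0.35 to 0.975 m from the base axis. Payload 4.9 kg.
Tool frame: the origin (TCP) lies at the very end of the fingers, on their centre line; the grasp point (between the pads) lies 19 mm behind it (ctrl.grasp_offset is the distance from the TCP to the grasp point, in m); z points along the fingers, y is the line along which they close (so a half turn about z gives the same grasp; the last joint's range is limited). The gripper opens to 85 mm and grips with 20 to 120 N. Pads are 22 mm wide; open, the fingers measure 114 mm over their backs; the gripper's body (76 mm by 85 mm) begins 54 mm behind the grasp point. The pads swing forward as they close: fully open they stand 13 mm farther back than shut.
Start: joints at [-1.326, 0.053, 1.613, -0, 1.476, -0.119], TCP at [0.222, -0.584, 0.231] pointing down, gripper open.
Joint ranges: [-3.01, 3.01], [-1.01, 2.22], [0.06, 2.58], [-1.02, 4.17], [0.09, 2.62], [-3.14, 3.14]. Speed limits (rad/s): [2.57, 2.57, 3.14, 3.14, 3.14, 3.14].

INTERFACE

Orientations are given as a rotation vector (axis times angle).
In Python, from station import ctrl, optics gives the robot as it stands.
- The arm moves only by the shell command python3 -m handwheel 'ROWS' [OPENING] [FORCE]. ROWS is JSON, a list of rows, each an object of numbers: "tx", "ty", "tz": the shift along the tool's x, y, z in mm; "roll": the turn about the tool's z in rad. A call has 1 to 12 rows; each row shifts and turns the commanded pose from where the row before left it, along the tool's axes as they then stand; what a row does not reach is not made up. A row lasts 1/12 s, in which the tool goes at most 41.7 mm and 7.16 degrees, less where a joint would pass 70% of its speed; a pose out of reach is approached as far as the arm can. A call with a gripper value outside its range is refused whole. OPENING is the finger opening in mm, from 0 to 85.4, set as the call begins (- or left out, the last holds). The fingers move at their own pace and stop on an object; FORCE is the grip in N (left out, the last holds). Time passes only in rows, so rows that do not move let the fingers close. It gives the time, the measured TCP pose, the force, the opening and the grip force at its end, in the units of the state.
- ctrl.get_obs(): the state, without advancing time (a new reading comes with each control period).
- optics.get_image(name): name is "side" or "top" or "wrist"; returns (picture, depth): 480x640x3 uint8, red, green, blue; 480x640 float32, m along the optical axis (not along the pixel's ray), 0 where there is no reading.
- optics.camera_params(name): a dict with "mtx" (3x3 intrinsics, pixels), "k1" (the pictures are not rectified: a ray, as slopes to the right and down, at radius r is drawn at 1 + k1 r^2 times it, then the intrinsics apply), "extrinsics" (4x4, takes a point from camera to world coordinates); the wrist camera has in their place "tool_from_camera" (4x4, takes a point from camera to tool coordinates, whose origin is the TCP and whose axes are the flange's). Camera axes: x right, y down, z forward; pixel columns grow to the right and rows downward; lengths in m; the calibration is good to about 2 mm. A picture is of the moment at which its call begins: read the wrist's pose just before it. camera_params takes no time and is no camera call.
- ctrl.finish_job(): hands the job in; it is judged then, once.
The state is a dict: "t": time; "q": joint angles; "dq": joint speeds; "effort": joint torques, N m; "tool_pos": TCP position; "tool_rot": TCP orientation; "contact_force": force on the tool from outside, world axes, zero at the start; "wrist_torque": the same for the moment, N m; "opening": finger opening in m; "grip_force": force on a finger pad.
Only numpy, scipy, OpenCV 4.12 (cv2) and the standard library are available. Lean on these libraries where they do the work, as an engineer would, in place of code of your own. Each camera call takes 0.05 s, during which the arm holds its last target. There are 200 camera calls.

## Working session

There is one attempt and no reset: what is moved stays moved. The work goes in short steps, Python scripts to look and compute and a shell command to move; the robot and the scene stay as the last step left them, time stands still between calls to the robot, and variables do not carry over. Pictures are saved under pics/ and viewed, at most 14 in all, crops included, and the job is handed in when it is done.

```bash
mkdir -p pics
cat > h.py <<'E'
import numpy as np,cv2
from station import ctrl,optics
from scipy.spatial.transform import Rotation as R
def save(n,f):
    p,d=optics.get_image(n); cv2.imwrite(f'pics/{f}.png',p[:,:,::-1]); np.save(f'pics/{f}.npy',d); return p,d
def ext(n,o=None):
    c=optics.camera_params(n)
    if n!='wrist': return c,c['extrinsics']
    T=np.eye(4);T[:3,:3]=R.from_rotvec(o['tool_rot']).as_matrix();T[:3,3]=o['tool_pos']
    return c,T@c['tool_from_camera']
def ray(n,uv,o=None):
    c,E=ext(n,o);uv=np.atleast_2d(np.float64(uv));K=np.array(c['mtx'])
    y=np.c_[(uv-K[:2,2])/[K[0,0],K[1,1]]]
    x=y.copy()
    for _ in range(20): x=y/(1+c['k1']*(x**2).sum(1,keepdims=True))
    E=np.array(E);return E[:3,3],np.c_[x,np.ones(len(x))]@E[:3,:3].T
def onz(n,uv,z,o=None):
    c,d=ray(n,uv,o);return c+d*((z-c[2])/d[:,2:])
def pts(n,uv,depth,o=None):
    c,d=ray(n,uv,o);u=np.atleast_2d(uv).astype(int);return c+d*depth[u[:,1],u[:,0]][:,None]
E
python3 - <<'E'
from h import *
o=ctrl.get_obs();print(o['t'],o['tool_pos'],R.from_rotvec(o['tool_rot']).as_matrix().round(3),ctrl.grasp_offset)
for n in('top','side'):
    save(n,n+'1');print(n,np.array(ext(n)[1]).round(3))
print(optics.camera_params('wrist'))
E
```

```text
0.0 [ 0.22222639 -0.5834853   0.23003146] [[ 0.935  0.356 -0.001]
 [ 0.356 -0.935  0.002]
 [ 0.    -0.002 -1.   ]] 0.0187
top [[ 0.011 -0.983  0.186  0.373]
 [-1.    -0.01   0.002 -0.012]
 [-0.    -0.186 -0.983  0.916]
 [ 0.     0.     0.     1.   ]]
side [[-0.864 -0.285  0.415  0.183]
 [-0.504  0.486 -0.715  0.587]
 [ 0.002 -0.826 -0.563  0.523]
 [ 0.     0.     0.     1.   ]]
{'mtx': array([[427.88194393,   0.        , 322.74446892],
       [  0.        , 427.88194393, 228.46038952],
       [  0.        ,   0.        ,   1.        ]]), 'k1': -0.04829524656515604, 'tool_from_camera': array([[-5.13527886e-05, -9.60294593e-01, -2.78987977e-01,
         7.17454119e-02],
       [ 9.99999842e-01,  1.06706983e-04, -5.51360389e-04,
        -3.66395729e-04],
       [ 5.59238366e-04, -2.78987961e-01,  9.60294437e-01,
        -1.41301176e-01],
       [ 0.00000000e+00,  0.00000000e+00,  0.00000000e+00,
         1.00000000e+00]])}
```

View pics/top1.png

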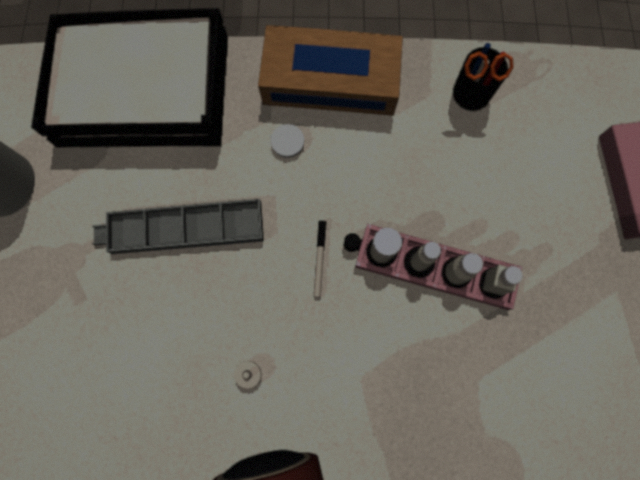

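View pics/side1.png

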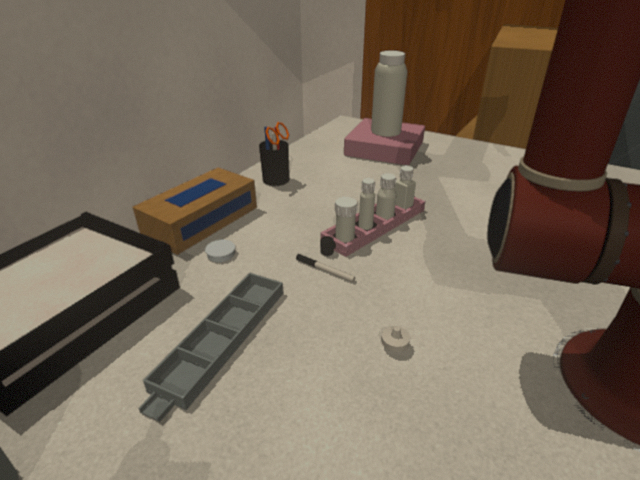

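The top view shows the rack at px (107–262, 200–252) with its spout at (100,234). The carrier is at px (358–520, 228–307) with its knob at (352,242). From the knob the order looks like jar (385,245), slim (425,255), round (465,268), square (510,280).

Run:
```python
from h import *
p=cv2.imread('pics/top1.png');d=np.load('pics/top1.npy')
v,u=np.mgrid[0:480,0:640];uv=np.c_[u.ravel(),v.ravel()]
P=pts('top',uv,d).reshape(480,640,3)
def rect(mask,z,name):
    mask=cv2.morphologyEx(mask.astype(np.uint8),cv2.MORPH_OPEN,np.ones((3,3)))
    c=max(cv2.findContours(mask,0,2)[0],key=cv2.contourArea)[:,0]
    w=onz('top',c,z)[:,:2].astype(np.float32)*1000
    print(name,len(c),cv2.minAreaRect(w))
def roi(a,b,c,e):
    m=np.zeros((480,640),bool);m[c:e,a:b]=1;return m
h=cv2.cvtColor(p,cv2.COLOR_BGR2HSV).astype(int)
b,g,r=[p[...,i].astype(int) for i in range(3)]
A=roi(100,275,190,262);B=roi(345,530,220,315)
print('bench z',np.median(P[300:350,100:200,2]), 'grey sample',p[215,165],p[240,125],p[225,300],'pink',p[305,510],p[265,372])
rm=(P[...,2]>.019)&(P[...,2]<.034)
rect(rm&A&(P[...,2]>.017),.026,'rack depth')
rect(A&(r-b<8)&(P[...,2]>.003),.026,'rack col')
# rack rim by depth corners of 3D points
for m,n in((rm&A,'rackP'),(rm&B,'carP')):
    q=P[m];print(n,len(q),cv2.minAreaRect((q[:,:2]*1000).astype(np.float32)))
pink=B&(r-g>22);rect(cv2.morphologyEx(pink.astype(np.uint8),cv2.MORPH_CLOSE,np.ones((15,15))),.026,'car col')
hi=(B&(P[...,2]>.088)).astype(np.uint8)
n,l,s,c=cv2.connectedComponentsWithStats(hi)
for i in range(1,n):
    if s[i,4]>15:
        q=P[l==i];zt=np.percentile(q[:,2],95);t=q[q[:,2]>zt-.008];print('cap',c[i].round(),s[i,4],zt.round(4),(cv2.minEnclosingCircle((t[:,:2]*1000).astype(np.float32))),t.mean(0).round(4))
for m,nm in((roi(340,361,232,254),'knob'),(roi(90,108,222,246),'spout')):
    q=P[m&(P[...,2]>.008)];print(nm,q.mean(0).round(3),np.percentile(q[:,2],95).round(3))
```

```text
bench z 0.0007113114519973762 grey sample [44 46 45] [64 67 67] [116 128 126] pink [ 76  72 104] [43 41 58]
rack depth 30 ((570.4375610351562, 138.80685424804688), (40.61188888549805, 86.34163665771484), 5.416346549987793)
rack col 90 ((574.5704345703125, 233.5267333984375), (73.79979705810547, 278.77532958984375), 5.423271656036377)
rackP 1512 ((578.32421875, 229.51919555664062), (72.02841186523438, 268.19134521484375), 5.485522270202637)
carP 2566 ((515.5155029296875, -190.82749938964844), (300.6308288574219, 75.5015869140625), 74.80438232421875)
car col 58 ((511.62176513671875, -209.72708129882812), (46.96891784667969, 84.19070434570312), 60.73061752319336)
cap [387. 242.] 662 0.1021 ((464.616943359375, -67.36592864990234), 107.0361328125) [ 0.5368 -0.1078  0.1035]
cap [429. 252.] 378 0.1259 ((450.1761779785156, -98.08875274658203), 115.47637939453125) [ 0.5185 -0.1693  0.1329]
cap [470. 264.] 419 0.114 ((441.2436828613281, -130.88172912597656), 136.8500213623047) [ 0.5027 -0.2341  0.1139]
cap [511. 276.] 335 0.1118 ((433.2059326171875, -161.2993621826172), 160.7036590576172) [ 0.4851 -0.2956  0.1155]
knob [ 0.549 -0.058  0.031] 0.037
spout [0.557 0.364 0.041] 0.029
```

Cap-top depths (0.102, 0.126, 0.114, 0.112 m) match jar, slim, round, square in that order from the knob. The rack and carrier rectangles also match their given sizes, so I'm moving above the carrier.

```bash
python3 -m handwheel '[{"tx":33.8,"ty":-20.9},{"tx":33.8,"ty":-20.9},{"tx":33.8,"ty":-20.9},{"tx":33.8,"ty":-20.9},{"tx":33.8,"ty":-20.9},{"tx":33.8,"ty":-20.9},{"tx":33.8,"ty":-20.9},{"tx":33.8,"ty":-20.9},{"tx":33.8,"ty":-20.9},{"tx":33.8,"ty":-20.9},{"tx":33.8,"ty":-20.9},{"tx":33.8,"ty":-20.9}]' 85 30
python3 -m handwheel '[{"roll":-0.118},{"roll":-0.118},{"roll":-0.118},{"roll":-0.118},{"roll":-0.118},{"roll":-0.118},{"roll":-0.118},{"roll":-0.118},{},{}]'
python3 - <<'E'
from h import *
o=ctrl.get_obs();print(o['tool_pos'].round(4),R.from_rotvec(o['tool_rot']).as_matrix().round(3),o['q'])
import pickle;pickle.dump(o,open('pics/w1.pkl','wb'));save('wrist','w1')
E
```

```text
[ 0.2223 -0.5835  0.2302] [[ 0.935  0.356 -0.   ]
 [ 0.356 -0.935  0.002]
 [ 0.    -0.002 -1.   ]] [-1.32597033e+00  5.32654675e-02  1.61419182e+00 -1.51521326e-05
  1.47601325e+00 -1.18977336e-01]$[0]: bad value
$[0]: bad value
```

View pics/w1.png

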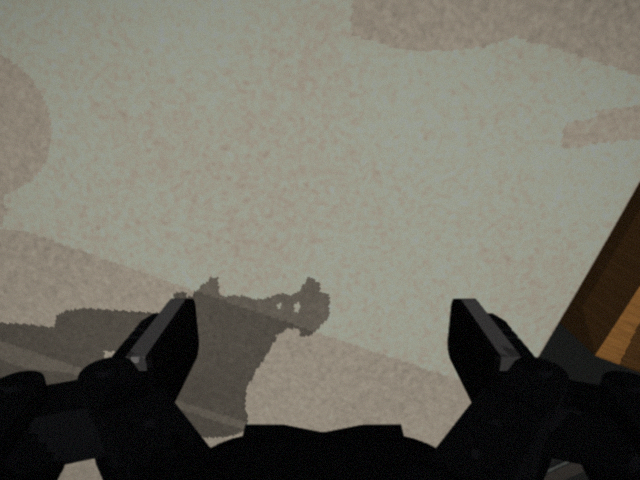

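The wrist picture shows only bench and fingers: both moves were refused. I'll retry with all the keys present in each row.

```bash
python3 -m handwheel '[{"tx":33.8,"ty":-20.9,"tz":0,"roll":0}]' 85 30; python3 -m handwheel --help 2>&1 | head -20
```

```text
t: 0.23
tool_pos: [0.2436, -0.5553, 0.2304]
tool_rot: [3.091, 0.56, -0.003]
contact_force: [1.0, 0.5, 0.0]
opening: 0.0849
grip_force: 0.0
invalid input: not JSON, or not a number
```

```bash
python3 -m handwheel '[{"tx":33.8,"ty":-20.9,"tz":0,"roll":0},{"tx":33.8,"ty":-20.9,"tz":0,"roll":0},{"tx":33.8,"ty":-20.9,"tz":0,"roll":0},{"tx":33.8,"ty":-20.9,"tz":0,"roll":0},{"tx":33.8,"ty":-20.9,"tz":0,"roll":0},{"tx":33.8,"ty":-20.9,"tz":0,"roll":0},{"tx":33.8,"ty":-20.9,"tz":0,"roll":0},{"tx":33.8,"ty":-20.9,"tz":0,"roll":0},{"tx":33.8,"ty":-20.9,"tz":0,"roll":0},{"tx":33.8,"ty":-20.9,"tz":0,"roll":0},{"tx":33.8,"ty":-20.9,"tz":0,"roll":0}]' 
python3 -m handwheel '[{"tx":0,"ty":0,"tz":0,"roll":-0.118},{"tx":0,"ty":0,"tz":0,"roll":-0.118},{"tx":0,"ty":0,"tz":0,"roll":-0.118},{"tx":0,"ty":0,"tz":0,"roll":-0.118},{"tx":0,"ty":0,"tz":0,"roll":-0.118},{"tx":0,"ty":0,"tz":0,"roll":-0.118},{"tx":0,"ty":0,"tz":0,"roll":-0.118},{"tx":0,"ty":0,"tz":0,"roll":-0.118},{"tx":0,"ty":0,"tz":0,"roll":0},{"tx":0,"ty":0,"tz":0,"roll":0}]'
python3 - <<'E'
from h import *
o=ctrl.get_obs();print(o['tool_pos'].round(4),R.from_rotvec(o['tool_rot']).as_matrix().round(3),o['q'])
import pickle;pickle.dump(o,open('pics/w2.pkl','wb'));save('wrist','w2')
E
```

```text
t: 1.15
tool_pos: [0.5129, -0.2035, 0.2311]
tool_rot: [3.09, 0.568, -0.0]
contact_force: [0.8, -0.4, 0.3]
opening: 0.0847
grip_force: 0.0
t: 1.98
tool_pos: [0.512, -0.2053, 0.231]
tool_rot: [-2.496, -1.907, 0.0]
contact_force: [1.0, 0.6, -0.1]
opening: 0.0848
grip_force: 0.0
[ 0.512  -0.2053  0.231 ] [[ 0.263  0.965 -0.001]
 [ 0.965 -0.263  0.   ]
 [ 0.    -0.001 -1.   ]] [-5.16178857e-01 -1.21969580e-01  1.78381664e+00  1.26919091e-05
  1.48034552e+00 -2.50223925e-01]
```

View pics/w2.png

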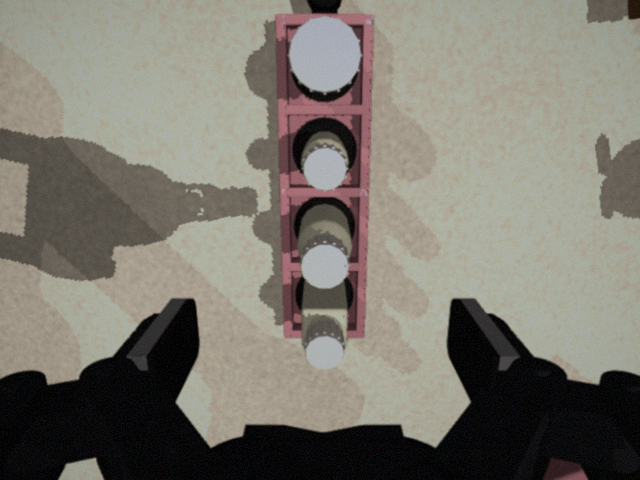

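The wrist view shows the carrier upright in the picture with the knob at (325,3). From the knob come the jar lid at (325,57), slim cap (325,168), round cap (325,266) and square cap (325,352). The order is confirmed.

Run:
```python
from h import *
import pickle
o=pickle.load(open('pics/w2.pkl','rb'));p=cv2.imread('pics/w2.png')
m=((p.min(2)>140)&(p[...,0].astype(int)>=p[...,2]-3)).astype(np.uint8);m[:,:270]=0;m[:,380:]=0
m=cv2.morphologyEx(m,cv2.MORPH_OPEN,np.ones((5,5)))
c=[k for k in cv2.findContours(m,0,2)[0] if cv2.contourArea(k)>300]
c.sort(key=lambda k:k[:,0,1].mean())
C=np.array([511.8,-204.3]);a=np.array([.262,.965])
for k,h,y in zip(c,(.099,.123,.111,.109),(99,33,-33,-99)):
    w=onz('wrist',k[:,0],h,o)[:,:2]*1000;e,r=cv2.minEnclosingCircle(w.astype(np.float32))
    e=np.array(e);T=np.array(o['tool_pos'][:2])*1000
    print(cv2.boundingRect(k),'centre',e.round(1),'dia',round(2*r,1),'expected',(C+a*y).round(1),'tx,ty',((e-T)@np.array([[.263,.965],[.965,-.263]])).round(1))
q=p.astype(int);pk=((q[...,2]-q[...,1])>28).astype(np.uint8);pk[:,:260]=0;pk[:,390:]=0
k=np.concatenate([k for k in cv2.findContours(pk,0,2)[0] if cv2.contourArea(k)>30])
print(cv2.minAreaRect((onz('wrist',k[:,0],.026,o)[:,:2]*1000).astype(np.float32)))
```

```text
(290, 17, 70, 74) centre [ 540.1 -107.9] dia 42.6 expected [ 537.7 -108.8] tx,ty [101.3   1.5]
(304, 148, 42, 41) centre [ 523. -171.] dia 24.7 expected [ 520.4 -172.5] tx,ty [35.9  1.6]
(302, 245, 46, 43) centre [ 505.7 -234.4] dia 30.5 expected [ 503.2 -236.1] tx,ty [-29.8   1.6]
(307, 337, 36, 32) centre [ 488.5 -297.5] dia 26.2 expected [ 485.9 -299.8] tx,ty [-95.2   1.6]
((514.0625, -202.6266632080078), (269.9903564453125, 73.53458404541016), 74.72956848144531)
```

```bash
python3 -m handwheel '[{"tx":33.7,"ty":0.4,"tz":0,"roll":0},{"tx":33.7,"ty":0.5,"tz":0,"roll":0},{"tx":33.7,"ty":0.5,"tz":0,"roll":0},{"tx":0,"ty":0,"tz":30,"roll":0},{"tx":0,"ty":0,"tz":36,"roll":0},{"tx":0,"ty":0,"tz":36,"roll":0},{"tx":0,"ty":0,"tz":30,"roll":0},{"tx":0,"ty":0,"tz":20,"roll":0},{"tx":0,"ty":0,"tz":12,"roll":0},{"tx":0,"ty":0,"tz":0,"roll":0}]' 72
python3 -m handwheel '[{"tx":0,"ty":0,"tz":0,"roll":0},{"tx":0,"ty":0,"tz":0,"roll":0},{"tx":0,"ty":0,"tz":0,"roll":0},{"tx":0,"ty":0,"tz":0,"roll":0},{"tx":0,"ty":0,"tz":0,"roll":0},{"tx":0,"ty":0,"tz":0,"roll":0}]' 36 30
```

```text
t: 2.87
tool_pos: [0.5376, -0.1073, 0.0639]
tool_rot: [-2.491, -1.906, 0.005]
contact_force: [-0.4, 0.3, 0.8]
opening: 0.0717
grip_force: 0.0
t: 3.37
tool_pos: [0.5413, -0.1087, 0.0697]
tool_rot: [2.491, 1.909, 0.003]
contact_force: [-1.0, 0.4, 6.2]
opening: 0.0434
grip_force: 30.8
```

```bash
python3 -m handwheel '[{"tx":0,"ty":0,"tz":-5,"roll":0},{"tx":0,"ty":0,"tz":-15,"roll":0},{"tx":0,"ty":0,"tz":-25,"roll":0},{"tx":0,"ty":0,"tz":-25,"roll":0},{"tx":10,"ty":-0.7,"tz":-15,"roll":0},{"tx":20,"ty":-1.4,"tz":-5,"roll":0},{"tx":30,"ty":-2.2,"tz":0,"roll":0},{"tx":35,"ty":-2.5,"tz":0,"roll":0},{"tx":35,"ty":-2.5,"tz":0,"roll":0},{"tx":35,"ty":-2.5,"tz":0,"roll":0},{"tx":30,"ty":-2.2,"tz":0,"roll":0},{"tx":25,"ty":-1.8,"tz":0,"roll":0}]'
python3 -m handwheel '[{"tx":15,"ty":-1,"tz":0,"roll":0},{"tx":8,"ty":-0.7,"tz":0,"roll":0},{"tx":0,"ty":0,"tz":0,"roll":-0.06},{"tx":0,"ty":0,"tz":0,"roll":-0.08},{"tx":0,"ty":0,"tz":0,"roll":-0.08},{"tx":0,"ty":0,"tz":0,"roll":-0.08},{"tx":0,"ty":0,"tz":0,"roll":-0.06},{"tx":0,"ty":0,"tz":0,"roll":0},{"tx":0,"ty":0,"tz":0,"roll":0}]'
python3 - <<'E'
from h import *
o=ctrl.get_obs();print(o['tool_pos'].round(4),R.from_rotvec(o['tool_rot']).as_matrix().round(3))
import pickle;pickle.dump(o,open('pics/w3.pkl','wb'));save('wrist','w3')
E
```

```text
t: 4.37
tool_pos: [0.5817, 0.1107, 0.1574]
tool_rot: [-2.492, -1.912, -0.001]
contact_force: [0.3, 0.2, -0.0]
opening: 0.0433
grip_force: 30.8
t: 5.12
tool_pos: [0.5861, 0.1302, 0.1572]
tool_rot: [2.114, 2.324, -0.001]
contact_force: [0.7, -0.3, -1.6]
opening: 0.0431
grip_force: 30.8
[0.5861 0.1302 0.1572] [[-0.094  0.996 -0.   ]
 [ 0.996  0.094 -0.   ]
 [-0.    -0.    -1.   ]]
```

View pics/w3.png

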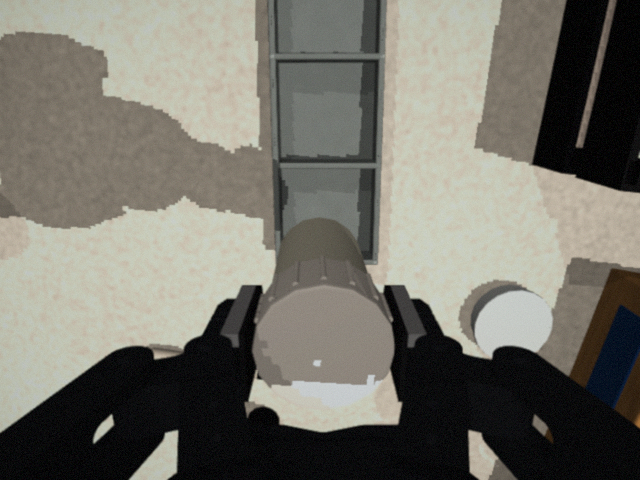

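The jar is held, and the rack is ahead of it. Rim edges run at about x=272 and x=385, the dividers are at rows ~57 and ~165, and the near right corner is at (377,263).

Run:
```python
from h import *
import pickle
o=pickle.load(open('pics/w3.pkl','rb'));T=np.array(o['tool_pos'])
p=cv2.imread('pics/w3.png').astype(int)
for r in(30,100,130,200): print(r,[tuple(x) for x in np.c_[np.arange(262,282),p[r,262:282,2]]][::2],[tuple(x) for x in np.c_[np.arange(372,392),p[r,372:392,2]]][::2])
print([(i,p[i,325,2]) for i in range(48,68)],[(i,p[i,325,2]) for i in range(155,175)],[(i,p[i,374,2]) for i in range(252,272)])
ax=R.from_rotvec(o['tool_rot']).as_matrix()
for n,uv in dict(L57=(270,57),L165=(273,165),R57=(386,57),R165=(381,165),d57=(325,57),d165=(325,165),corner=(377,263)).items():
    w=onz('wrist',uv,.026,o)[0];print(n,(w*1000).round(1),'tool',((w-T)@ax*1000).round(1))
```

```text
30 [(np.int64(262), np.int64(125)), (np.int64(264), np.int64(124)), (np.int64(266), np.int64(119)), (np.int64(268), np.int64(92)), (np.int64(270), np.int64(110)), (np.int64(272), np.int64(111)), (np.int64(274), np.int64(90)), (np.int64(276), np.int64(52)), (np.int64(278), np.int64(92)), (np.int64(280), np.int64(101))] [(np.int64(372), np.int64(63)), (np.int64(374), np.int64(63)), (np.int64(376), np.int64(41)), (np.int64(378), np.int64(35)), (np.int64(380), np.int64(99)), (np.int64(382), np.int64(100)), (np.int64(384), np.int64(107)), (np.int64(386), np.int64(157)), (np.int64(388), np.int64(189)), (np.int64(390), np.int64(177))]
100 [(np.int64(262), np.int64(117)), (np.int64(264), np.int64(120)), (np.int64(266), np.int64(125)), (np.int64(268), np.int64(124)), (np.int64(270), np.int64(112)), (np.int64(272), np.int64(115)), (np.int64(274), np.int64(120)), (np.int64(276), np.int64(85)), (np.int64(278), np.int64(52)), (np.int64(280), np.int64(94))] [(np.int64(372), np.int64(71)), (np.int64(374), np.int64(46)), (np.int64(376), np.int64(41)), (np.int64(378), np.int64(94)), (np.int64(380), n
[... 2389 characters left out ...]
(256, np.int64(107)), (257, np.int64(109)), (258, np.int64(110)), (259, np.int64(105)), (260, np.int64(115)), (261, np.int64(138)), (262, np.int64(149)), (263, np.int64(140)), (264, np.int64(134)), (265, np.int64(186)), (266, np.int64(197)), (267, np.int64(201)), (268, np.int64(198)), (269, np.int64(196)), (270, np.int64(195)), (271, np.int64(198))]
L57 [545.9 226.1  26. ] tool [ 99.3 -30.9 131.2]
L165 [551.9 161.6  26. ] tool [ 34.5 -31.  131.2]
R57 [615.1 232.7  26. ] tool [ 99.4  38.6 131.2]
R165 [620.4 168.1  26. ] tool [ 34.5  37.8 131.2]
d57 [578.7 229.2  26. ] tool [ 99.2   2.1 131.2]
d165 [584.9 164.7  26. ] tool [ 34.5   2.2 131.2]
corner [626.5 101.8  26. ] tool [-32.   37.6 131.2]
```

```bash
python3 -m handwheel '[{"tx":1.7,"ty":3.6,"tz":8,"roll":0},{"tx":0,"ty":0,"tz":18,"roll":0},{"tx":0,"ty":0,"tz":22,"roll":0},{"tx":0,"ty":0,"tz":18,"roll":0},{"tx":0,"ty":0,"tz":12,"roll":0},{"tx":0,"ty":0,"tz":7,"roll":0},{"tx":0,"ty":0,"tz":4,"roll":0},{"tx":0,"ty":0,"tz":2,"roll":0},{"tx":0,"ty":0,"tz":0,"roll":0},{"tx":0,"ty":0,"tz":0,"roll":0}]'
python3 -m handwheel '[{"tx":0,"ty":0,"tz":1,"roll":0},{"tx":0,"ty":0,"tz":1,"roll":0},{"tx":0,"ty":0,"tz":0,"roll":0},{"tx":0,"ty":0,"tz":0,"roll":0}]'
```

```text
t: 6.0
tool_pos: [0.5903, 0.1332, 0.0674]
tool_rot: [2.11, 2.326, 0.002]
contact_force: [0.2, -0.0, -1.4]
opening: 0.0435
grip_force: 30.8
t: 6.33
tool_pos: [0.5896, 0.1331, 0.0645]
tool_rot: [2.111, 2.326, 0.0]
contact_force: [0.5, -0.9, -0.7]
opening: 0.0432
grip_force: 30.8
```

```bash
for i in 1 2 3; do :; done; python3 -m handwheel '[{"tx":0,"ty":0,"tz":0.7,"roll":0},{"tx":0,"ty":0,"tz":0.7,"roll":0},{"tx":0,"ty":0,"tz":0,"roll":0},{"tx":0,"ty":0,"tz":0,"roll":0}]'
python3 -m handwheel '[{"tx":0,"ty":0,"tz":0.6,"roll":0},{"tx":0,"ty":0,"tz":0,"roll":0},{"tx":0,"ty":0,"tz":0,"roll":0}]'
```

```text
t: 6.67
tool_pos: [0.5896, 0.1331, 0.063]
tool_rot: [2.111, 2.326, 0.0]
contact_force: [0.5, -0.5, -1.4]
opening: 0.0432
grip_force: 30.8
t: 6.92
tool_pos: [0.5897, 0.1332, 0.0629]
tool_rot: [2.111, 2.327, 0.0]
contact_force: [-1.6, 0.2, 2.3]
opening: 0.043
grip_force: 31.2
```

```bash
python3 -m handwheel '[{"tx":0,"ty":0,"tz":0,"roll":0},{"tx":0,"ty":0,"tz":0,"roll":0},{"tx":0,"ty":0,"tz":0,"roll":0},{"tx":0,"ty":0,"tz":0,"roll":0},{"tx":0,"ty":0,"tz":-10,"roll":0},{"tx":0,"ty":0,"tz":-25,"roll":0},{"tx":0,"ty":0,"tz":-35,"roll":0},{"tx":0,"ty":0,"tz":-35,"roll":0},{"tx":0,"ty":0,"tz":-15,"roll":0}]' 72
python3 -m handwheel '[{"tx":-15,"ty":-5,"tz":0,"roll":0},{"tx":-30,"ty":-9.6,"tz":0,"roll":0},{"tx":-36,"ty":-11.5,"tz":0,"roll":0},{"tx":-36,"ty":-11.5,"tz":0,"roll":0},{"tx":-36,"ty":-11.5,"tz":0,"roll":0},{"tx":-36,"ty":-11.5,"tz":0,"roll":0},{"tx":-36,"ty":-11.5,"tz":0,"roll":0},{"tx":-36,"ty":-11.5,"tz":0,"roll":0},{"tx":-35,"ty":-11.4,"tz":0,"roll":0}]' 
python3 -m handwheel '[{"tx":0,"ty":0,"tz":0,"roll":0.09},{"tx":0,"ty":0,"tz":0,"roll":0.09},{"tx":0,"ty":0,"tz":0,"roll":0.09},{"tx":0,"ty":0,"tz":0,"roll":0.09},{"tx":0,"ty":0,"tz":0,"roll":0},{"tx":0,"ty":0,"tz":0,"roll":0}]'
python3 - <<'E'
from h import *
save('side','s2');o=ctrl.get_obs();print(o['tool_pos'],R.from_rotvec(o['tool_rot']).as_matrix().round(3))
E
```

```text
t: 7.67
tool_pos: [0.592, 0.1334, 0.189]
tool_rot: [2.107, 2.322, 0.01]
contact_force: [1.1, 0.7, 0.7]
opening: 0.0718
grip_force: 0.0
t: 8.42
tool_pos: [0.5231, -0.1725, 0.1834]
tool_rot: [2.11, 2.325, 0.001]
contact_force: [0.5, -0.0, 0.2]
opening: 0.0723
grip_force: 0.0
t: 8.92
tool_pos: [0.5238, -0.1708, 0.1829]
tool_rot: [2.491, 1.913, 0.001]
contact_force: [-0.6, 0.1, 0.1]
opening: 0.0718
grip_force: 0.0
[ 0.52374391 -0.17069058  0.18283222] [[ 0.258  0.966  0.001]
 [ 0.966 -0.258 -0.   ]
 [-0.     0.001 -1.   ]]
```

View pics/s2.png

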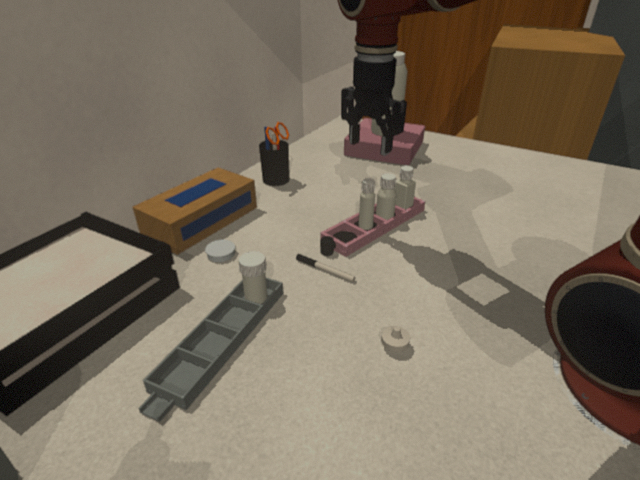

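The jar stands upright in the bay farthest from the spout, at px (252,278). Next is the slim bottle.

```bash
python3 -m handwheel '[{"tx":0,"ty":-0.5,"tz":20,"roll":0},{"tx":0,"ty":0,"tz":28,"roll":0},{"tx":0,"ty":0,"tz":22,"roll":0},{"tx":0,"ty":0,"tz":12,"roll":0},{"tx":0,"ty":0,"tz":8,"roll":0},{"tx":0,"ty":0,"tz":0,"roll":0},{"tx":0,"ty":0,"tz":0,"roll":0}]' 
python3 -m handwheel '[{"tx":0,"ty":0,"tz":0,"roll":0},{"tx":0,"ty":0,"tz":0,"roll":0},{"tx":0,"ty":0,"tz":0,"roll":0},{"tx":0,"ty":0,"tz":0,"roll":0},{"tx":0,"ty":0,"tz":0,"roll":0},{"tx":0,"ty":0,"tz":0,"roll":0},{"tx":0,"ty":0,"tz":0,"roll":0},{"tx":0,"ty":0,"tz":0,"roll":0}]' 16 30
```

```text
t: 9.55
tool_pos: [0.5236, -0.1707, 0.093]
tool_rot: [2.492, 1.911, 0.001]
contact_force: [0.6, 0.8, 0.3]
opening: 0.0722
grip_force: 0.0
t: 10.22
tool_pos: [0.5236, -0.1708, 0.0935]
tool_rot: [2.493, 1.91, 0.0]
contact_force: [-2.1, 1.3, 4.5]
opening: 0.025
grip_force: 28.4
```

```bash
python3 -m handwheel '[{"tx":0,"ty":0,"tz":-5,"roll":0},{"tx":0,"ty":0,"tz":-15,"roll":0},{"tx":0,"ty":0,"tz":-25,"roll":0},{"tx":0,"ty":0,"tz":-30,"roll":0},{"tx":10,"ty":-1,"tz":-20,"roll":0},{"tx":20,"ty":-2,"tz":-5,"roll":0},{"tx":30,"ty":-3,"tz":0,"roll":0},{"tx":38,"ty":-3.8,"tz":0,"roll":0},{"tx":38,"ty":-3.8,"tz":0,"roll":0},{"tx":38,"ty":-3.8,"tz":0,"roll":0},{"tx":38,"ty":-3.8,"tz":0,"roll":0},{"tx":38,"ty":-3.8,"tz":0,"roll":0}]'
python3 -m handwheel '[{"tx":38,"ty":-3.8,"tz":0,"roll":0},{"tx":35,"ty":-3.6,"tz":0,"roll":0},{"tx":28,"ty":-2.9,"tz":0,"roll":0},{"tx":15,"ty":-1.5,"tz":0,"roll":0},{"tx":5.5,"ty":-0.6,"tz":0,"roll":0},{"tx":0,"ty":0,"tz":0,"roll":-0.06},{"tx":0,"ty":0,"tz":0,"roll":-0.08},{"tx":0,"ty":0,"tz":0,"roll":-0.08},{"tx":0,"ty":0,"tz":0,"roll":-0.08},{"tx":0,"ty":0,"tz":0,"roll":-0.06},{"tx":0,"ty":0,"tz":0,"roll":0},{"tx":0,"ty":0,"tz":0,"roll":0}]'
python3 - <<'E'
from h import *
o=ctrl.get_obs();print(o['tool_pos'].round(4),R.from_rotvec(o['tool_rot']).as_matrix().round(3))
E
```

```text
t: 11.22
tool_pos: [0.5639, 0.0792, 0.1922]
tool_rot: [2.493, 1.911, 0.0]
contact_force: [0.6, -0.7, -0.7]
opening: 0.025
grip_force: 28.3
t: 12.22
tool_pos: [0.5837, 0.1967, 0.1922]
tool_rot: [2.114, 2.323, -0.001]
contact_force: [-1.2, -1.2, -0.8]
opening: 0.0249
grip_force: 28.3
[0.5837 0.1967 0.1922] [[-0.094  0.996 -0.   ]
 [ 0.996  0.094 -0.   ]
 [-0.    -0.    -1.   ]]
```

```bash
python3 -m handwheel '[{"tx":1.2,"ty":-0.5,"tz":8,"roll":0},{"tx":0,"ty":0,"tz":18,"roll":0},{"tx":0,"ty":0,"tz":25,"roll":0},{"tx":0,"ty":0,"tz":22,"roll":0},{"tx":0,"ty":0,"tz":14,"roll":0},{"tx":0,"ty":0,"tz":8,"roll":0},{"tx":0,"ty":0,"tz":4,"roll":0},{"tx":0,"ty":0,"tz":2,"roll":0},{"tx":0,"ty":0,"tz":1,"roll":0},{"tx":0,"ty":0,"tz":1,"roll":0},{"tx":0,"ty":0,"tz":0,"roll":0},{"tx":0,"ty":0,"tz":0,"roll":0}]'
python3 -m handwheel '[{"tx":0,"ty":0,"tz":0.6,"roll":0},{"tx":0,"ty":0,"tz":0.6,"roll":0},{"tx":0,"ty":0,"tz":0.6,"roll":0},{"tx":0,"ty":0,"tz":0,"roll":0},{"tx":0,"ty":0,"tz":0,"roll":0}]'
python3 -m handwheel '[{"tx":0,"ty":0,"tz":0.6,"roll":0},{"tx":0,"ty":0,"tz":0,"roll":0},{"tx":0,"ty":0,"tz":0,"roll":0}]'
```

```text
t: 13.22
tool_pos: [0.5836, 0.1992, 0.0903]
tool_rot: [2.11, 2.326, 0.002]
contact_force: [0.4, 0.1, -1.6]
opening: 0.0249
grip_force: 28.3
t: 13.63
tool_pos: [0.5829, 0.199, 0.0874]
tool_rot: [-2.111, -2.326, 0.0]
contact_force: [0.0, -0.6, -0.8]
opening: 0.0254
grip_force: 28.3
t: 13.88
tool_pos: [0.583, 0.199, 0.0868]
tool_rot: [-2.111, -2.326, 0.0]
contact_force: [-0.9, 0.0, -1.2]
opening: 0.0249
grip_force: 28.3
```

```bash
python3 -m handwheel '[{"tx":0,"ty":0,"tz":0.5,"roll":0},{"tx":0,"ty":0,"tz":0,"roll":0},{"tx":0,"ty":0,"tz":0,"roll":0}]'; python3 -m handwheel '[{"tx":0,"ty":0,"tz":0.4,"roll":0},{"tx":0,"ty":0,"tz":0,"roll":0},{"tx":0,"ty":0,"tz":0,"roll":0}]'
```

```text
t: 14.13
tool_pos: [0.5831, 0.1991, 0.0866]
tool_rot: [2.111, 2.326, 0.0]
contact_force: [0.8, 0.4, 1.9]
opening: 0.0249
grip_force: 28.5
t: 14.38
tool_pos: [0.5832, 0.1991, 0.0866]
tool_rot: [2.111, 2.326, 0.001]
contact_force: [-1.4, 0.3, 3.5]
opening: 0.0249
grip_force: 29.1
```

```bash
python3 -m handwheel '[{"tx":0,"ty":0,"tz":0,"roll":0},{"tx":0,"ty":0,"tz":0,"roll":0},{"tx":0,"ty":0,"tz":0,"roll":0},{"tx":0,"ty":0,"tz":0,"roll":0},{"tx":0,"ty":0,"tz":0,"roll":0},{"tx":0,"ty":0,"tz":-10,"roll":0},{"tx":0,"ty":0,"tz":-25,"roll":0},{"tx":0,"ty":0,"tz":-35,"roll":0},{"tx":0,"ty":0,"tz":-20,"roll":0},{"tx":0,"ty":0,"tz":-8,"roll":0}]' 72
python3 -m handwheel '[{"tx":-15,"ty":-4.2,"tz":0,"roll":0},{"tx":-29.5,"ty":-8.1,"tz":0,"roll":0},{"tx":-38,"ty":-10.6,"tz":0,"roll":0},{"tx":-38,"ty":-10.6,"tz":0,"roll":0},{"tx":-38,"ty":-10.6,"tz":0,"roll":0},{"tx":-38,"ty":-10.6,"tz":0,"roll":0},{"tx":-38,"ty":-10.6,"tz":0,"roll":0},{"tx":-38,"ty":-10.6,"tz":0,"roll":0},{"tx":-38,"ty":-10.6,"tz":0,"roll":0},{"tx":-38,"ty":-10.6,"tz":0,"roll":0},{"tx":-38,"ty":-10.6,"tz":0,"roll":0},{"tx":-38,"ty":-10.2,"tz":0,"roll":0}]' 
python3 -m handwheel '[{"tx":0,"ty":0,"tz":0,"roll":0.09},{"tx":0,"ty":0,"tz":0,"roll":0.09},{"tx":0,"ty":0,"tz":0,"roll":0.09},{"tx":0,"ty":0,"tz":0,"roll":0.09},{"tx":0,"ty":0,"tz":0,"roll":0},{"tx":0,"ty":0,"tz":0,"roll":0},{"tx":0,"ty":0,"tz":0,"roll":0}]'
python3 - <<'E'
from h import *
save('side','s3');o=ctrl.get_obs();print(o['tool_pos'],R.from_rotvec(o['tool_rot']).as_matrix().round(3))
E
```

```text
t: 15.22
tool_pos: [0.5854, 0.1996, 0.1898]
tool_rot: [2.108, 2.323, 0.01]
contact_force: [0.4, 0.2, 0.3]
opening: 0.0722
grip_force: 0.0
t: 16.22
tool_pos: [0.5045, -0.2366, 0.182]
tool_rot: [-2.11, -2.324, 0.001]
contact_force: [1.7, 0.2, 0.1]
opening: 0.0719
grip_force: 0.0
t: 16.8
tool_pos: [0.506, -0.2348, 0.1829]
tool_rot: [-2.491, -1.912, 0.001]
contact_force: [0.1, 0.6, -0.6]
opening: 0.0718
grip_force: 0.0
[ 0.50624439 -0.23478343  0.18324239] [[ 0.259  0.966 -0.001]
 [ 0.966 -0.259  0.001]
 [ 0.    -0.001 -1.   ]]
```

View pics/s3.png

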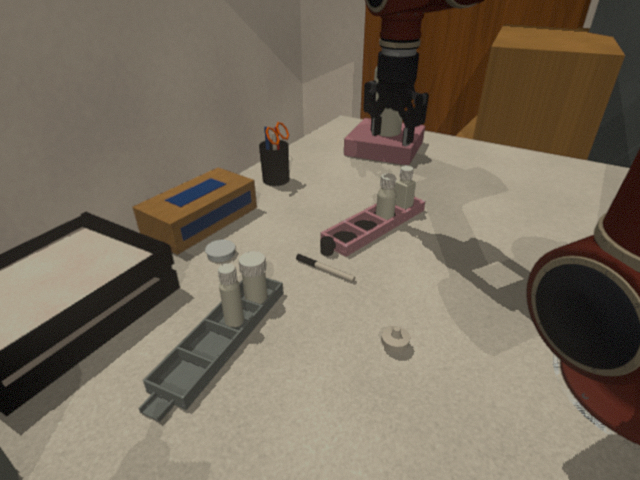

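Slim stands upright in the second bay, at px (230,297). Next is the round bottle.

```bash
python3 -m handwheel '[{"tx":0.3,"ty":-0.6,"tz":20,"roll":0},{"tx":0,"ty":0,"tz":32,"roll":0},{"tx":0,"ty":0,"tz":25,"roll":0},{"tx":0,"ty":0,"tz":13,"roll":0},{"tx":0,"ty":0,"tz":8,"roll":0},{"tx":0,"ty":0,"tz":0,"roll":0},{"tx":0,"ty":0,"tz":0,"roll":0}]' 
python3 -m handwheel '[{"tx":0,"ty":0,"tz":0,"roll":0},{"tx":0,"ty":0,"tz":0,"roll":0},{"tx":0,"ty":0,"tz":0,"roll":0},{"tx":0,"ty":0,"tz":0,"roll":0},{"tx":0,"ty":0,"tz":0,"roll":0},{"tx":0,"ty":0,"tz":0,"roll":0},{"tx":0,"ty":0,"tz":0,"roll":0},{"tx":0,"ty":0,"tz":0,"roll":0}]' 22 30
```

```text
t: 17.43
tool_pos: [0.5068, -0.2347, 0.0868]
tool_rot: [2.492, 1.911, 0.001]
contact_force: [0.2, 1.0, 0.2]
opening: 0.0721
grip_force: 0.0
t: 18.1
tool_pos: [0.507, -0.2349, 0.0876]
tool_rot: [2.492, 1.91, 0.001]
contact_force: [-1.4, -0.1, 6.1]
opening: 0.0307
grip_force: 29.7
```

```bash
python3 -m handwheel '[{"tx":0,"ty":0,"tz":-5,"roll":0},{"tx":0,"ty":0,"tz":-15,"roll":0},{"tx":0,"ty":0,"tz":-25,"roll":0},{"tx":0,"ty":0,"tz":-33,"roll":0},{"tx":10,"ty":-1.2,"tz":-30,"roll":0},{"tx":20,"ty":-2.5,"tz":-17,"roll":0},{"tx":30,"ty":-3.7,"tz":0,"roll":0},{"tx":39,"ty":-4.8,"tz":0,"roll":0},{"tx":39,"ty":-4.8,"tz":0,"roll":0},{"tx":39,"ty":-4.8,"tz":0,"roll":0},{"tx":39,"ty":-4.8,"tz":0,"roll":0},{"tx":39,"ty":-4.8,"tz":0,"roll":0}]'
python3 -m handwheel '[{"tx":39,"ty":-4.8,"tz":0,"roll":0},{"tx":39,"ty":-4.8,"tz":0,"roll":0},{"tx":39,"ty":-4.8,"tz":0,"roll":0},{"tx":39,"ty":-4.8,"tz":0,"roll":0},{"tx":39,"ty":-4.8,"tz":0,"roll":0},{"tx":28,"ty":-3.5,"tz":0,"roll":0},{"tx":15,"ty":-1.9,"tz":0,"roll":0},{"tx":6.7,"ty":-0.8,"tz":0,"roll":0},{"tx":0,"ty":0,"tz":0,"roll":0}]'
python3 -m handwheel '[{"tx":0,"ty":0,"tz":0,"roll":-0.06},{"tx":0,"ty":0,"tz":0,"roll":-0.08},{"tx":0,"ty":0,"tz":0,"roll":-0.08},{"tx":0,"ty":0,"tz":0,"roll":-0.08},{"tx":0,"ty":0,"tz":0,"roll":-0.06},{"tx":0,"ty":0,"tz":0,"roll":0},{"tx":0,"ty":0,"tz":0,"roll":0}]'
python3 - <<'E'
from h import *
o=ctrl.get_obs();print(o['tool_pos'].round(4),R.from_rotvec(o['tool_rot']).as_matrix().round(3))
E
```

```text
t: 19.1
tool_pos: [0.5419, 0.0219, 0.2108]
tool_rot: [-2.494, -1.911, -0.0]
contact_force: [0.4, -0.6, -1.0]
opening: 0.0307
grip_force: 30.0
t: 19.85
tool_pos: [0.5765, 0.2647, 0.2105]
tool_rot: [-2.492, -1.913, 0.002]
contact_force: [-0.4, -0.4, -1.3]
opening: 0.0305
grip_force: 30.0
t: 20.43
tool_pos: [0.5768, 0.2625, 0.211]
tool_rot: [2.115, 2.323, -0.001]
contact_force: [0.6, -0.6, -1.3]
opening: 0.0311
grip_force: 30.0
[0.5768 0.2625 0.211 ] [[-0.093  0.996 -0.   ]
 [ 0.996  0.093 -0.   ]
 [-0.    -0.    -1.   ]]
```

```bash
python3 -m handwheel '[{"tx":1.0,"ty":0,"tz":10,"roll":0},{"tx":0,"ty":0,"tz":22,"roll":0},{"tx":0,"ty":0,"tz":30,"roll":0},{"tx":0,"ty":0,"tz":28,"roll":0},{"tx":0,"ty":0,"tz":17,"roll":0},{"tx":0,"ty":0,"tz":10,"roll":0},{"tx":0,"ty":0,"tz":5,"roll":0},{"tx":0,"ty":0,"tz":3,"roll":0},{"tx":0,"ty":0,"tz":1,"roll":0},{"tx":0,"ty":0,"tz":1,"roll":0},{"tx":0,"ty":0,"tz":0,"roll":0},{"tx":0,"ty":0,"tz":0,"roll":0}]'
python3 -m handwheel '[{"tx":0,"ty":0,"tz":0.6,"roll":0},{"tx":0,"ty":0,"tz":0.6,"roll":0},{"tx":0,"ty":0,"tz":0.6,"roll":0},{"tx":0,"ty":0,"tz":0.6,"roll":0},{"tx":0,"ty":0,"tz":0,"roll":0},{"tx":0,"ty":0,"tz":0,"roll":0}]'
```

```text
t: 21.43
tool_pos: [0.5774, 0.2654, 0.0853]
tool_rot: [2.11, 2.326, 0.003]
contact_force: [-0.5, -0.2, -0.9]
opening: 0.0308
grip_force: 30.0
t: 21.93
tool_pos: [0.5765, 0.2651, 0.0815]
tool_rot: [-2.111, -2.326, 0.0]
contact_force: [-1.3, 0.1, -1.3]
opening: 0.0307
grip_force: 30.0
```

```bash
python3 -m handwheel '[{"tx":0,"ty":0,"tz":0.5,"roll":0},{"tx":0,"ty":0,"tz":0.4,"roll":0},{"tx":0,"ty":0,"tz":0,"roll":0},{"tx":0,"ty":0,"tz":0,"roll":0}]'; python3 -m handwheel '[{"tx":0,"ty":0,"tz":0.4,"roll":0},{"tx":0,"ty":0,"tz":0,"roll":0},{"tx":0,"ty":0,"tz":0,"roll":0}]'
```

```text
t: 22.27
tool_pos: [0.5766, 0.2651, 0.0807]
tool_rot: [2.111, 2.327, 0.0]
contact_force: [-0.1, 0.4, -0.9]
opening: 0.031
grip_force: 30.0
t: 22.52
tool_pos: [0.5767, 0.2652, 0.0807]
tool_rot: [2.111, 2.327, 0.0]
contact_force: [-0.6, 0.5, 1.2]
opening: 0.031
grip_force: 30.2
```

```bash
python3 -m handwheel '[{"tx":0,"ty":0,"tz":0.3,"roll":0},{"tx":0,"ty":0,"tz":0,"roll":0}]'; python3 -m handwheel '[{"tx":0,"ty":0,"tz":0,"roll":0},{"tx":0,"ty":0,"tz":0,"roll":0},{"tx":0,"ty":0,"tz":0,"roll":0},{"tx":0,"ty":0,"tz":0,"roll":0},{"tx":0,"ty":0,"tz":0,"roll":0},{"tx":0,"ty":0,"tz":-10,"roll":0},{"tx":0,"ty":0,"tz":-25,"roll":0},{"tx":0,"ty":0,"tz":-35,"roll":0},{"tx":0,"ty":0,"tz":-25,"roll":0},{"tx":0,"ty":0,"tz":-10,"roll":0}]' 72
python3 -m handwheel '[{"tx":-15,"ty":-3.8,"tz":0,"roll":0},{"tx":-30,"ty":-7.6,"tz":0,"roll":0},{"tx":-39,"ty":-9.9,"tz":0,"roll":0},{"tx":-39,"ty":-9.9,"tz":0,"roll":0},{"tx":-39,"ty":-9.9,"tz":0,"roll":0},{"tx":-39,"ty":-9.9,"tz":0,"roll":0},{"tx":-39,"ty":-9.9,"tz":0,"roll":0},{"tx":-39,"ty":-9.9,"tz":0,"roll":0},{"tx":-39,"ty":-9.9,"tz":0,"roll":0},{"tx":-39,"ty":-9.9,"tz":0,"roll":0},{"tx":-39,"ty":-9.9,"tz":0,"roll":0},{"tx":-39,"ty":-9.9,"tz":0,"roll":0}]' 
python3 -m handwheel '[{"tx":-39,"ty":-9.9,"tz":0,"roll":0},{"tx":-39,"ty":-9.9,"tz":0,"roll":0},{"tx":-29,"ty":-7.4,"tz":0,"roll":0},{"tx":-10.2,"ty":-2.5,"tz":0,"roll":0},{"tx":0,"ty":0,"tz":0,"roll":0.09},{"tx":0,"ty":0,"tz":0,"roll":0.09},{"tx":0,"ty":0,"tz":0,"roll":0.09},{"tx":0,"ty":0,"tz":0,"roll":0.09},{"tx":0,"ty":0,"tz":0,"roll":0},{"tx":0,"ty":0,"tz":0,"roll":0},{"tx":0,"ty":0,"tz":0,"roll":0}]'
python3 - <<'E'
from h import *
save('side','s4');o=ctrl.get_obs();print(o['tool_pos'],R.from_rotvec(o['tool_rot']).as_matrix().round(3))
E
```

```text
t: 22.68
tool_pos: [0.5768, 0.2652, 0.0806]
tool_rot: [2.111, 2.327, 0.001]
contact_force: [-1.2, -0.2, 3.6]
opening: 0.0308
grip_force: 30.5
t: 23.52
tool_pos: [0.579, 0.2659, 0.1912]
tool_rot: [2.108, 2.323, 0.012]
contact_force: [-0.0, 0.3, 2.0]
opening: 0.0716
grip_force: 0.0
t: 24.52
tool_pos: [0.5066, -0.1804, 0.1829]
tool_rot: [-2.11, -2.324, 0.002]
contact_force: [1.0, 0.2, -1.0]
opening: 0.0718
grip_force: 0.0
t: 25.43
tool_pos: [0.4902, -0.2975, 0.1841]
tool_rot: [-2.49, -1.913, 0.001]
contact_force: [-0.1, 0.4, -0.4]
opening: 0.0723
grip_force: 0.0
[ 0.49033317 -0.29764312  0.18436427] [[ 0.258  0.966 -0.001]
 [ 0.966 -0.258  0.001]
 [ 0.    -0.001 -1.   ]]
```

View pics/s4.png

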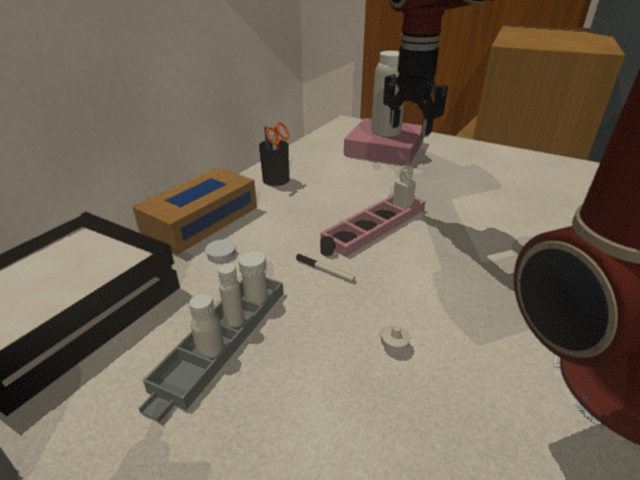

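Round stands in the third bay, at px (205,327). Last is the square bottle.

```bash
python3 -m handwheel '[{"tx":-0.4,"ty":-1.5,"tz":20,"roll":0},{"tx":0,"ty":0,"tz":33,"roll":0},{"tx":0,"ty":0,"tz":26,"roll":0},{"tx":0,"ty":0,"tz":13,"roll":0},{"tx":0,"ty":0,"tz":8,"roll":0},{"tx":0,"ty":0,"tz":0,"roll":0},{"tx":0,"ty":0,"tz":0,"roll":0}]' 
python3 -m handwheel '[{"tx":0,"ty":0,"tz":0,"roll":0},{"tx":0,"ty":0,"tz":0,"roll":0},{"tx":0,"ty":0,"tz":0,"roll":0},{"tx":0,"ty":0,"tz":0,"roll":0},{"tx":0,"ty":0,"tz":0,"roll":0},{"tx":0,"ty":0,"tz":0,"roll":0},{"tx":0,"ty":0,"tz":0,"roll":0},{"tx":0,"ty":0,"tz":0,"roll":0}]' 18 30
```

```text
t: 26.07
tool_pos: [0.4896, -0.2985, 0.0859]
tool_rot: [2.492, 1.911, 0.0]
contact_force: [0.3, -0.3, -0.3]
opening: 0.0721
grip_force: 0.0
t: 26.73
tool_pos: [0.4896, -0.2986, 0.0864]
tool_rot: [2.492, 1.91, 0.0]
contact_force: [-1.2, 0.5, 5.2]
opening: 0.0265
grip_force: 29.6
```

```bash
python3 -m handwheel '[{"tx":0,"ty":0,"tz":-5,"roll":0},{"tx":0,"ty":0,"tz":-15,"roll":0},{"tx":0,"ty":0,"tz":-25,"roll":0},{"tx":0,"ty":0,"tz":-33,"roll":0},{"tx":10,"ty":-1.3,"tz":-30,"roll":0},{"tx":20,"ty":-2.7,"tz":-19,"roll":0},{"tx":30,"ty":-4,"tz":0,"roll":0},{"tx":39,"ty":-5.2,"tz":0,"roll":0},{"tx":39,"ty":-5.2,"tz":0,"roll":0},{"tx":39,"ty":-5.2,"tz":0,"roll":0},{"tx":39,"ty":-5.2,"tz":0,"roll":0},{"tx":39,"ty":-5.2,"tz":0,"roll":0}]'
python3 -m handwheel '[{"tx":39,"ty":-5.2,"tz":0,"roll":0},{"tx":39,"ty":-5.2,"tz":0,"roll":0},{"tx":39,"ty":-5.2,"tz":0,"roll":0},{"tx":39,"ty":-5.2,"tz":0,"roll":0},{"tx":39,"ty":-5.2,"tz":0,"roll":0},{"tx":39,"ty":-5.2,"tz":0,"roll":0},{"tx":39,"ty":-5.2,"tz":0,"roll":0},{"tx":39,"ty":-5.2,"tz":0,"roll":0},{"tx":35,"ty":-4.7,"tz":0,"roll":0},{"tx":18,"ty":-2.4,"tz":0,"roll":0},{"tx":8,"ty":-1.1,"tz":0,"roll":0},{"tx":0,"ty":0,"tz":0,"roll":0}]'
python3 -m handwheel '[{"tx":0,"ty":0,"tz":0,"roll":-0.06},{"tx":0,"ty":0,"tz":0,"roll":-0.08},{"tx":0,"ty":0,"tz":0,"roll":-0.08},{"tx":0,"ty":0,"tz":0,"roll":-0.08},{"tx":0,"ty":0,"tz":0,"roll":-0.06},{"tx":0,"ty":0,"tz":0,"roll":0},{"tx":0,"ty":0,"tz":0,"roll":0}]'
```

```text
t: 27.73
tool_pos: [0.5222, -0.0411, 0.2118]
tool_rot: [-2.494, -1.91, -0.0]
contact_force: [1.1, -0.3, -0.8]
opening: 0.027
grip_force: 29.7
t: 28.73
tool_pos: [0.571, 0.3314, 0.2113]
tool_rot: [-2.491, -1.913, 0.002]
contact_force: [0.0, 0.6, -0.3]
opening: 0.0268
grip_force: 29.7
t: 29.32
tool_pos: [0.5715, 0.3286, 0.2119]
tool_rot: [2.115, 2.323, -0.001]
contact_force: [-0.9, -0.3, -0.4]
opening: 0.0267
grip_force: 29.7
```

```bash
python3 -m handwheel '[{"tx":0.5,"ty":-0.5,"tz":10,"roll":0},{"tx":0,"ty":0,"tz":22,"roll":0},{"tx":0,"ty":0,"tz":31,"roll":0},{"tx":0,"ty":0,"tz":28,"roll":0},{"tx":0,"ty":0,"tz":17,"roll":0},{"tx":0,"ty":0,"tz":10,"roll":0},{"tx":0,"ty":0,"tz":5,"roll":0},{"tx":0,"ty":0,"tz":3,"roll":0},{"tx":0,"ty":0,"tz":1.5,"roll":0},{"tx":0,"ty":0,"tz":1,"roll":0},{"tx":0,"ty":0,"tz":0,"roll":0},{"tx":0,"ty":0,"tz":0,"roll":0}]'
python3 -m handwheel '[{"tx":0,"ty":0,"tz":0.6,"roll":0},{"tx":0,"ty":0,"tz":0.6,"roll":0},{"tx":0,"ty":0,"tz":0.6,"roll":0},{"tx":0,"ty":0,"tz":0.6,"roll":0},{"tx":0,"ty":0,"tz":0,"roll":0},{"tx":0,"ty":0,"tz":0,"roll":0}]'
```

```text
t: 30.32
tool_pos: [0.5716, 0.3309, 0.0848]
tool_rot: [2.111, 2.326, 0.003]
contact_force: [0.8, -0.6, -0.8]
opening: 0.0267
grip_force: 29.7
t: 30.82
tool_pos: [0.5708, 0.3305, 0.0809]
tool_rot: [-2.111, -2.326, 0.001]
contact_force: [-0.7, -0.4, -1.1]
opening: 0.0267
grip_force: 29.7
```

```bash
python3 -m handwheel '[{"tx":0,"ty":0,"tz":0.6,"roll":0},{"tx":0,"ty":0,"tz":0.5,"roll":0},{"tx":0,"ty":0,"tz":0,"roll":0},{"tx":0,"ty":0,"tz":0,"roll":0}]'; python3 -m handwheel '[{"tx":0,"ty":0,"tz":0.5,"roll":0},{"tx":0,"ty":0,"tz":0,"roll":0},{"tx":0,"ty":0,"tz":0,"roll":0}]';python3 -m handwheel '[{"tx":0,"ty":0,"tz":0.4,"roll":0},{"tx":0,"ty":0,"tz":0,"roll":0},{"tx":0,"ty":0,"tz":0,"roll":0}]'
```

```text
t: 31.15
tool_pos: [0.5709, 0.3305, 0.0799]
tool_rot: [-2.111, -2.326, 0.0]
contact_force: [-0.6, 0.7, -1.2]
opening: 0.0269
grip_force: 29.7
t: 31.4
tool_pos: [0.5709, 0.3306, 0.0795]
tool_rot: [2.111, 2.326, 0.0]
contact_force: [-0.6, 0.3, -0.2]
opening: 0.0268
grip_force: 29.7
t: 31.65
tool_pos: [0.571, 0.3307, 0.0795]
tool_rot: [2.111, 2.326, 0.0]
contact_force: [-0.6, 0.2, 1.6]
opening: 0.027
grip_force: 30.0
```

Square is in contact with the floor. I'll release it, back off and check.

```bash
python3 -m handwheel '[{"tx":0,"ty":0,"tz":0.2,"roll":0},{"tx":0,"ty":0,"tz":0,"roll":0}]'; python3 -m handwheel '[{"tx":0,"ty":0,"tz":0,"roll":0},{"tx":0,"ty":0,"tz":0,"roll":0},{"tx":0,"ty":0,"tz":0,"roll":0},{"tx":0,"ty":0,"tz":0,"roll":0},{"tx":0,"ty":0,"tz":0,"roll":0},{"tx":0,"ty":0,"tz":-10,"roll":0},{"tx":0,"ty":0,"tz":-25,"roll":0},{"tx":0,"ty":0,"tz":-35,"roll":0},{"tx":0,"ty":0,"tz":-35,"roll":0},{"tx":0,"ty":0,"tz":-25,"roll":0}]' 72
python3 -m handwheel '[{"tx":-20,"ty":0,"tz":0,"roll":0},{"tx":-35,"ty":0,"tz":0,"roll":0},{"tx":-39,"ty":0,"tz":0,"roll":0},{"tx":-39,"ty":0,"tz":0,"roll":0},{"tx":-39,"ty":0,"tz":0,"roll":0},{"tx":-39,"ty":0,"tz":0,"roll":0},{"tx":-39,"ty":0,"tz":0,"roll":0},{"tx":-39,"ty":0,"tz":0,"roll":0},{"tx":-39,"ty":0,"tz":0,"roll":0},{"tx":-20,"ty":0,"tz":0,"roll":0},{"tx":0,"ty":0,"tz":0,"roll":0}]'
python3 - <<'E'
from h import *
save('side','s5');p,d=save('top','t5')
v,u=np.mgrid[150:260,90:290];P=pts('top',np.c_[u.ravel(),v.ravel()],d)
yr=np.array([-.0956,.9954]);s=(P[:,:2]*1000-[580,230.9])@yr
for b in(-99,-33,33,99):
    q=P[(abs(s-b)<33)&(P[:,2]>.075)&(P[:,2]<.2)];zt=np.percentile(q[:,2],80);t=q[q[:,2]>zt-.01];print(b,'top z',zt.round(4),np.median(t,0).round(3))
E
```

```text
t: 31.82
tool_pos: [0.5711, 0.3307, 0.0795]
tool_rot: [2.111, 2.326, 0.001]
contact_force: [-0.6, -0.2, 4.0]
opening: 0.0269
grip_force: 30.2
t: 32.65
tool_pos: [0.5718, 0.331, 0.2135]
tool_rot: [2.11, 2.325, 0.006]
contact_force: [0.2, 0.6, 0.6]
opening: 0.0718
grip_force: 0.0
t: 33.57
tool_pos: [0.605, -0.02, 0.2099]
tool_rot: [2.116, 2.32, -0.001]
contact_force: [-0.3, -0.3, 0.6]
opening: 0.072
grip_force: 0.0
-99 top z 0.0937 [0.585 0.147 0.092]
-33 top z 0.1168 [0.581 0.196 0.116]
33 top z 0.1053 [0.573 0.262 0.104]
99 top z 0.1029 [0.567 0.327 0.102]
```

View pics/s5.png

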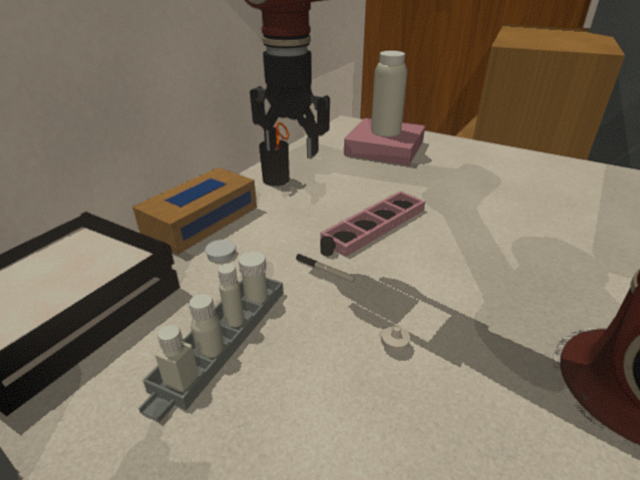

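View pics/t5.png

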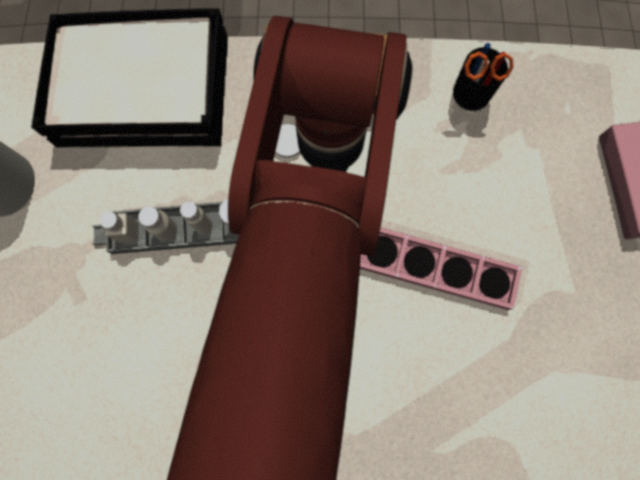

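All four stand upright, with square nearest the spout (side px 178,358) and jar farthest (252,278). The tops match 92/116/104/102 mm, and the gripper is clear. In the top view the arm hides part of the jar (px 225,215).

```bash
python3 -c "
from station import ctrl
print(ctrl.finish_job())"
```

```text
the job is handed in; nothing more can be done
None
```

The job is handed in at about 34 s: from the bay farthest from the spout to the one beside it stand jar, slim, round and square, all upright on their bay floors, with the gripper clear.

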